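# Jack up the freed measuring head and hold it

### The job

First free the clamp: turn the black knob on top of the instrument stand clockwise as far as it goes (about a quarter turn). Then set the small lever jack flat on the bench with its round saddle centred under the lift point, which is the round pad under the end of the stand's side arm, marked by a ring on top. Finally push the jack's handle paddle all the way down with the fingers so that the measuring head is jacked up, and finish while still holding the handle down: do not let go, do not carry the stand's head or arm with the robot, and leave the tin, the beaker and the spatula where they are.

Things in the scene. Friction and masses are not known exactly. Their poses are not given: they have to be found in the camera images.
- stand: Fixed instrument stand; origin on the bench under the column's axis. White base: x -95..95, y -175..60, 30 mm high. 54 mm column, cap at 248 mm. Its sliding carriage has a white measuring head at -y (100 x 88 mm, to y -149, 120 to 225 mm high), a catch post at x +41 (to 247 mm) and at +y the lift arm, 95 to 119 mm high, ending in a 44 mm round boss at y 120 with clear bench below.
- carriage (a joint): Height of the carriage (measuring head, sleeve and lift arm, about 0.7 kg) above its rest, m: 0 resting on its lower stop, at most 0.05. It can rise only when the clamp knob is turned away; it slides freely and falls back if not carried.
- lift_pad (a point): The lift point: centre of the underside of the round black rubber pad (36 mm across) below the end of the lift arm, 120 mm from the column along the stand's +y, 85 mm above the bench at rest. A dark steel ring with a centre dot marks it on the arm's top side.
- clamp_knob (a joint): Clamp knob on top of the column, rad: 0 = clamped (grip bar and tab along the stand's +x, tab over the catch post), 1.4 = stop, fully free. Grows turning clockwise seen from above; starts between 0 and 0.2; light friction (0.06 N m), stays where left.
- knob_grip (a point): Centre of the knob's black grip bar, on the vertical turning axis, 284 mm above the bench. Bar 46 mm long, 13 mm thick, 268 to 300 mm high; its length lies along the stand's +x turned clockwise by the joint value. Below it a hub 48 mm across (248 to 260 mm) and a flat tab reaching out 52 mm (249 to 255 mm).
- jack: Loose lever jack, 0.65 to 0.9 kg. Origin: centre of the underside of its base plate (250 x 80 x 10 mm); +x points from pump tower to saddle, z up. Grey pump tower at the origin, 34 mm along x, 36 mm along y, top at 86 mm: grasp it from above across y, the centre of mass is near it. Saddle guide (38 mm across, 55 mm high) at x +100; the handle slopes up from the tower towards -x.
- saddle_top (a point): Centre of the top of the round steel saddle (40 mm across) at the jack's x = +100 mm, 70 mm above the jack's underside when down. It rises with the handle, by 40 mm at the full stroke (in proportion to the handle angle), and then touches the lift pad after the first 15 mm.
- pump_handle (a joint): Jack handle, rad: 0 = up (32 degrees above level, its spring returns it there), 0.62 = fully down (3 degrees below level). Lever arm 115 mm from an axis along the jack's y through the tower, 60 mm above the jack's underside, to the paddle's centre. Takes about 5 to 9 N at the paddle under load; springs up when let go.
- paddle (a point): Centre of the top face of the flat black paddle on the handle's end (46 mm along the handle, 60 mm wide, 10 mm thick). With the handle up it is 95 mm from the tower's axis towards the jack's -x and 125 mm above the jack's underside; fully down 115 mm and 58 mm.
- sample_tin: Bystander: closed steel sample tin, 64 mm across, 55 mm high; origin centre of underside.
- beaker: Bystander: white open cup, 72 mm across, 85 mm high; origin centre of underside.
- spatula: Bystander: spatula lying on the bench near the robot; origin at its underside.

How it is judged:
By the outcome, as a careful person would: the job done as asked, in the order asked, and still so for the second after the job is handed in, while the arm keeps its last pose, push and grip.
It also fails if it takes over 72 s, if anything falls off the work surface, if the arm or the gripper's body presses on something with over 40 N, if the wrist force passes 120 N, or if a joint passes its speed limit or range.

### The arm

A 6-joint arm with a two-finger parallel gripper is mounted at the origin on the work surface. World frame = base frame: x ahead of the robot, y to its left, z up, the work surface at z = 0. Lengths are in m, angles in rad, forces in N, time in s.
With the tool pointing down it reaches from about 0.275 to 1 m from the base axis. Payload 8.4 kg.
Tool frame: the origin (TCP) lies midway between the tips of the shut fingers; the grasp point (between the pads) lies r.hold_point_z behind it (r.hold_point_z is the distance from the TCP to the grasp point, in m); z points along the fingers, y is the line along which they close (so a half turn about z gives the same grasp; the last joint's range is limited). The gripper opens to 85 mm and grips with 20 to 120 N. Pads are 22 mm wide; open, the fingers measure 114 mm over their backs; the gripper's body (76 mm by 85 mm) begins 54 mm behind the grasp point. The pads swing forward as they close: fully open they stand 13 mm farther back than shut.
Start: joints at [1.155, 0.353, 1.633, -0, 1.155, -0.002], TCP at [0.251, 0.572, 0.231] pointing down, gripper open.
Joint ranges: [-2.63, 2.63], [-0.92, 2.1], [0.06, 2.66], [-1.3, 4.44], [0, 2.69], [-3.02, 3.02]. Speed limits (rad/s): [2.22, 2.22, 2.79, 3.14, 3.14, 3.14].

### API

Orientations are given as a unit quaternion [w, x, y, z].
In Python, from rig import r, viewer, workorder gives the robot as it stands.
- The arm moves only by the shell command python3 -m jog 'ROWS' [FORCE]. ROWS is JSON, a list of rows, each an object with "travel": the shift along the tool's x, y, z in cm, a list of three; "rot": the turn, a rotation vector about the tool's x, y, z in degrees, a list of three; "claw": the closure, from 0 (fully open) to 1 (shut). A call has 1 to 8 rows; each row is the pose to reach, as a shift and turn from the pose commanded when the call began, along the tool's axes at that moment; what a row does not reach only later rows make up. A row lasts 1/8 s, in which the tool goes at most 62.5 mm and 10.7 degrees, less where a joint would pass 70% of its speed; a pose out of reach is approached as far as the arm can. A call with a gripper value outside its range is refused whole. The fingers move at their own pace and stop on an object; FORCE is the grip in N (left out, the last holds). Time passes only in rows, so rows that repeat a pose let the fingers close. It gives the time, the measured TCP pose, the force, the opening and the grip force at its end, in the units of the state.
- r.get_state(): the state, without advancing time (a new reading comes with each control period).
- viewer.read_camera(name): name is "scene" or "top"; returns (picture, depth): 384x512x3 uint8, red, green, blue; 384x512 float32, m along the optical axis (not along the pixel's ray), 0 where there is no reading.
- viewer.camera_info(name): a dict with "K" (3x3 intrinsics, pixels), "T" (4x4, takes a point from camera to world coordinates). Camera axes: x right, y up, looking along -z (the intrinsics and any distortion apply to the point x, -y, -z); pixel columns grow to the right and rows downward; lengths in m; the calibration is good to about 2 mm. A picture is of the moment at which its call begins. camera_info takes no time and is no camera call.
- workorder.close_job(): hands the job in; it is judged then, once.
The state is a dict: "time": time; "q": joint angles; "joint_velocities": joint speeds; "joint_torque": joint torques, N m; "ee_pos": TCP position; "tcp_rot": TCP orientation; "force": force on the tool from outside, world axes, zero at the start; "wrist_torque": the same for the moment, N m; "opening": finger opening in m; "finger_force": force on a finger pad.
Only numpy, scipy, OpenCV 4.12 (cv2) and the standard library are available. Lean on these libraries where they do the work, as an engineer would, in place of code of your own. Each camera call takes 0.05 s, during which the arm holds its last target. There are 200 camera calls.

## Working session

There is one attempt and no reset: what is moved stays moved. The work goes in short steps, Python scripts to look and compute and a shell command to move; the robot and the scene stay as the last step left them, time stands still between calls to the robot, and variables do not carry over. Pictures are saved under pics/ and viewed, at most 10 in all, crops included, and the job is handed in when it is done.

```bash
ls; mkdir -p pics
cat > h.py <<'E'
import numpy as np, cv2
from rig import r, viewer, workorder
def cloud(name):
    im,d=viewer.read_camera(name); c=viewer.camera_info(name)
    v,u=np.mgrid[:384,:512]; K=np.array(c["K"]); T=np.array(c["T"])
    p=np.stack([(u-K[0,2])/K[0,0]*d,-(v-K[1,2])/K[1,1]*d,-d],-1)
    return im,d,p@T[:3,:3].T+T[:3,3],c
E
python3 - <<'E'
from h import *
print(r.get_state(), r.hold_point_z)
ims=[]
for n in("top","scene"):
    im,d,P,c=cloud(n); np.save(n+".npy",P); cv2.imwrite(n+"_raw.png",im[...,::-1])
    print(n,{k:(np.round(v,3).tolist() if hasattr(v,'__len__') and not isinstance(v,str) else v) for k,v in c.items()})
    cv2.imwrite(f"pics/{n}0.png",cv2.resize(im[...,::-1],(800,600)))
E
```

```text
pics
{'time': 0.0, 'q': array([ 1.15460060e+00,  3.53652288e-01,  1.63416726e+00, -5.20101465e-05,
        1.15519016e+00, -2.39079787e-03]), 'joint_velocities': array([ 0.00083176,  0.00047073, -0.00169042,  0.00071955, -0.00096144,
       -0.00018079]), 'joint_torque': array([ 9.03918244e-04, -6.05243754e+01, -3.42069590e+01,  3.11080230e-04,
        9.19506740e-03, -3.97180486e-06]), 'ee_pos': array([0.25112041, 0.5717934 , 0.23054492]), 'tcp_rot': array([-1.23944431e-04,  2.05419078e-01,  9.78673848e-01, -6.98005134e-04]), 'force': array([-0.02921123,  0.57171741,  0.12765725]), 'wrist_torque': array([-0.00705888,  0.01222724, -0.00594759]), 'finger_force': 0.0, 'opening': 0.08520388265860082} 0.0187
top {'K': [[431.526, 0.0, 262.129], [0.0, 431.526, 194.691], [0.0, 0.0, 1.0]], 'T': [[0.05, 0.977, -0.207, 0.332], [-0.999, 0.048, -0.013, -0.059], [-0.003, 0.208, 0.978, 1.265], [0.0, 0.0, 0.0, 1.0]]}
scene {'K': [[388.558, 0.0, 254.906], [0.0, 388.558, 193.757], [0.0, 0.0, 1.0]], 'T': [[0.672, -0.523, 0.525, 1.19], [0.741, 0.475, -0.475, -0.63], [-0.001, 0.708, 0.706, 1.041], [0.0, 0.0, 0.0, 1.0]]}
```

View pics/top0.png

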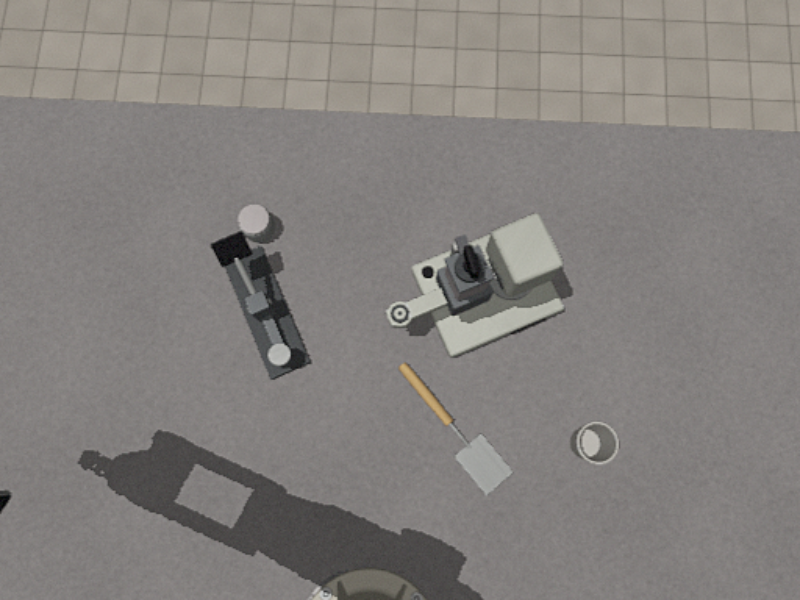

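View pics/scene0.png

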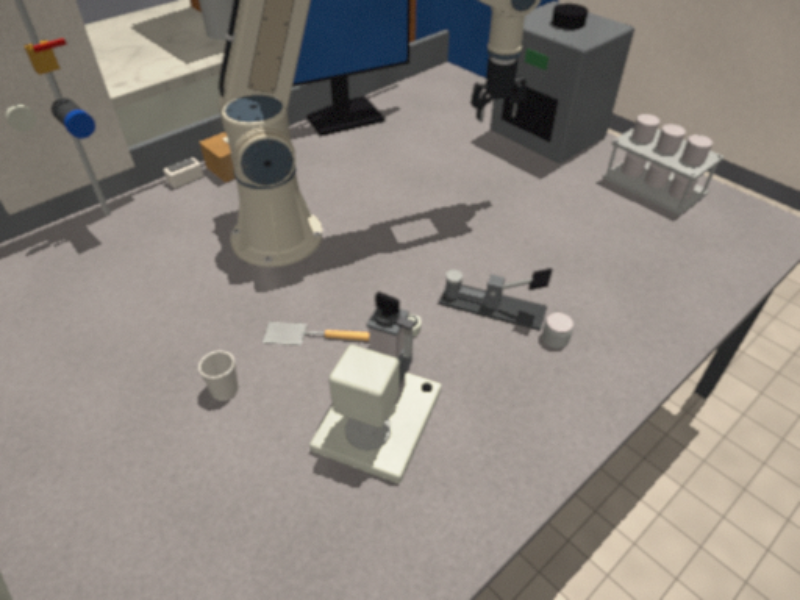

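The top view (800x600 px) shows the ring at (399,313), the knob at about (469,262), the saddle at (279,355), the tower at (257,303) and the paddle at (231,248). The tin is at (254,220), right beside the paddle. The spatula and beaker lie towards the robot.

```bash
cat > meas.py <<'E'
from h import *
def run(show=True, P=None, S=None):
    if P is None: P=cloud("top")[2]; S=cloud("scene")[2]
    A=np.concatenate([P.reshape(-1,3),S.reshape(-1,3)])
    return P,S,A
def box(A,c,rad,z0,z1):
    m=(np.hypot(*(A[:,:2]-c).T)<rad)&(A[:,2]>z0)&(A[:,2]<z1); return A[m]
def pca(q):
    rc=cv2.minAreaRect(q[:,:2].astype(np.float32)*1000); return np.round(rc[0],1),np.round(rc[1],1),round(rc[2],1)
E
python3 - <<'E'
from meas import *
P=np.load("top.npy");S=np.load("scene.npy")
for n,(x,y) in dict(ring=(399,313),knob=(469,262),saddle=(279,355),tower=(257,303),paddle=(231,248),tin=(254,220),beak=(598,443),sp1=(405,370),sp2=(483,465)).items():
    print(n,np.round(P[int(y/1.5625),int(x/1.5625)],3))
for nm,B in(("top",P.reshape(-1,3)),("scene",S.reshape(-1,3))):
    print(nm)
    def rep(n,px,rad,z0,z1):
        c=P[int(px[1]/1.5625),int(px[0]/1.5625)][:2]; q=box(B,c,rad,z0,z1)
        if len(q)>4: print(n,len(q),np.round(q.mean(0),4),pca(q))
    rep("ring",(399,313),.045,.112,.13)
    rep("knob",(469,262),.05,.285,.32)
    rep("saddle",(279,355),.035,.062,.08)
    rep("tower",(257,303),.035,.08,.095)
    rep("paddle",(231,248),.05,.095,.16)
    rep("plate",(257,303),.16,.006,.014)
    rep("base",(469,262),.25,.024,.034)
    rep("head",(525,248),.09,.218,.232)
    rep("tin",(254,220),.045,.05,.062)
E
```

```text
ring [ 0.559 -0.025  0.123]
knob [ 0.607 -0.13   0.3  ]
saddle [0.482 0.186 0.074]
tower [0.573 0.231 0.09 ]
paddle [0.661 0.278 0.128]
tin [0.738 0.26  0.057]
beak [ 0.358 -0.396  0.008]
sp1 [ 0.474 -0.039  0.018]
sp2 [ 0.309 -0.19   0.002]
top
ring 302 [ 0.5621 -0.0352  0.1204] (array([564.3, -35.6]), array([42.4, 63.7]), 33.2)
knob 126 [ 0.6093 -0.1341  0.2983] (array([ 610.8, -134.5]), array([45.9, 13.4]), 19.4)
saddle 163 [0.4839 0.1851 0.0706] (array([484.1, 185. ]), array([38., 37.]), 47.5)
tower 179 [0.5754 0.2321 0.0865] (array([580.4, 234.9]), array([50.9, 35.5]), 27.5)
paddle 426 [0.6557 0.2731 0.124 ] (array([648.3, 269.7]), array([68.3, 60. ]), 25.4)
plate 1409 [0.5753 0.2276 0.0101] (array([581. , 231.7]), array([309.6, 292.4]), 79.9)
base 2069 [ 0.5936 -0.183   0.0299] (array([ 597.3, -140.9]), array([239.1, 322.8]), 41.0)
head 1289 [ 0.6544 -0.2282  0.2248] (array([ 647.2, -209.6]), array([100.1, 130.9]), 24.7)
tin 295 [0.7395 0.2599 0.0555] (array([739.3, 259.6]), array([58.6, 56.1]), 11.1)
scene
ring 54 [ 0.5658 -0.0215  0.1202] (array([565.2, -24.9]), array([26.4, 45.7]), 46.2)
knob 108 [ 0.6144 -0.1388  0.2959] (array([ 612.6, -137.5]), array([46.6, 16.2]), 21.6)
saddle 72 [0.4857 0.182  0.0694] (array([483.7, 182.4]), array([40.6, 40.1]), 87.9)
tower 82 [0.5776 0.2285 0.0855] (array([581.6, 232. ]), array([52.2, 39.7]), 31.9)
paddle 178 [0.6589 0.2679 0.1234] (array([649.9, 265.9]), array([67. , 63.5]), 28.5)
plate 707 [0.6002 0.2323 0.0101] (array([601. , 235.2]), array([245.6, 248.6]), 77.0)
base 1975 [ 0.676  -0.2065  0.0299] (array([ 636.9, -190.1]), array([192.1, 235.8]), 25.9)
head 999 [ 0.6596 -0.2288  0.2246] (array([ 647.9, -209.4]), array([ 99.8, 137.8]), 26.5)
tin 175 [0.741  0.2573 0.0549] (array([742.2, 257.9]), array([57., 59.]), 52.8)
```

```bash
cat > plan.py <<'E'
import sys, numpy as np
from h import r
from scipy.spatial.transform import Rotation as R
# args: x y z yaw(deg of tool y, world); tool pointing down
x,y,z,a=map(float,sys.argv[1:5]); s=r.get_state()
Q=R.from_quat(s["tcp_rot"],scalar_first=True); b=np.radians(a)
ty=np.array([np.cos(b),np.sin(b),0]); tz=np.array([0,0,-1.]); G=R.from_matrix(np.c_[np.cross(ty,tz),ty,tz])
print("travel cm",np.round(Q.inv().apply(np.array([x,y,z])-s["ee_pos"])*100,2),"rot",np.round((Q.inv()*G).as_rotvec(degrees=True),1))
E
python3 plan.py .6117 -.136 .37 110.5
```

```text
travel cm [-61.47 -50.34 -13.88] rot [ -0.1  -0.  -44.2]
```

```bash
python3 -m jog '[{"travel":[0,0,-13.9],"rot":[0,0,0],"claw":0},{"travel":[0,0,-13.9],"rot":[0,0,0],"claw":0},{"travel":[-61.5,-50.3,-13.9],"rot":[0,0,-44.2],"claw":0},{"travel":[-61.5,-50.3,-13.9],"rot":[0,0,-44.2],"claw":0},{"travel":[-61.5,-50.3,-13.9],"rot":[0,0,-44.2],"claw":0},{"travel":[-61.5,-50.3,-13.9],"rot":[0,0,-44.2],"claw":0},{"travel":[-61.5,-50.3,-13.9],"rot":[0,0,-44.2],"claw":0},{"travel":[-61.5,-50.3,-13.9],"rot":[0,0,-44.2],"claw":0}]'; python3 plan.py .6117 -.136 .37 110.5
```

```text
time: 1.1
ee_pos: [0.4179, 0.2454, 0.3627]
tcp_rot: [0.0, -0.178, 0.984, -0.0]
force: [0.2, 0.4, -0.7]
opening: 0.0855
finger_force: 0.0
travel cm [ -4.76 -42.52  -0.73] rot [-0.   0.   0.1]
```

```bash
python3 -m jog '[{"travel":[-4.8,-42.5,-0.7],"rot":[0,0,0],"claw":0},{"travel":[-4.8,-42.5,-0.7],"rot":[0,0,0],"claw":0},{"travel":[-4.8,-42.5,-0.7],"rot":[0,0,0],"claw":0},{"travel":[-4.8,-42.5,-0.7],"rot":[0,0,0],"claw":0},{"travel":[-4.8,-42.5,-0.7],"rot":[0,0,0],"claw":0},{"travel":[-4.8,-42.5,-0.7],"rot":[0,0,0],"claw":0},{"travel":[-4.8,-42.5,-0.7],"rot":[0,0,0],"claw":0},{"travel":[-4.8,-42.5,-0.7],"rot":[0,0,0],"claw":0}]';  python3 plan.py .6117 -.136 .268 110.5
```

```text
time: 2.1
ee_pos: [0.612, -0.1373, 0.3685]
tcp_rot: [-0.001, -0.176, 0.984, -0.0]
force: [0.1, 0.2, -0.0]
opening: 0.0856
finger_force: 0.0
travel cm [-0.03  0.13 10.05] rot [ 0.  -0.1 -0.2]
```

```bash
python3 -m jog '[{"travel":[0,0.1,5],"rot":[0,0,0],"claw":0},{"travel":[0,0.1,10],"rot":[0,0,0],"claw":0},{"travel":[0,0.1,10],"rot":[0,0,0],"claw":0.5},{"travel":[0,0.1,10],"rot":[0,0,0],"claw":1},{"travel":[0,0.1,10],"rot":[0,0,0],"claw":1},{"travel":[0,0.1,10],"rot":[0,0,0],"claw":1},{"travel":[0,0.1,10],"rot":[0,0,0],"claw":1},{"travel":[0,0.1,10],"rot":[0,0,0],"claw":1}]' 30
```

```text
time: 3.1
ee_pos: [0.6122, -0.1339, 0.2718]
tcp_rot: [0.002, -0.178, 0.984, -0.001]
force: [1.6, -4.3, 6.1]
opening: 0.0123
finger_force: 32.9
```

```bash
python3 -m jog '[{"travel":[0,0,0],"rot":[0,0,9],"claw":1},{"travel":[0,0,0],"rot":[0,0,18],"claw":1},{"travel":[0,0,0],"rot":[0,0,27],"claw":1},{"travel":[0,0,0],"rot":[0,0,36],"claw":1},{"travel":[0,0,0],"rot":[0,0,45],"claw":1},{"travel":[0,0,0],"rot":[0,0,54],"claw":1},{"travel":[0,0,0],"rot":[0,0,62],"claw":1},{"travel":[0,0,0],"rot":[0,0,66],"claw":1}]'; python3 -c "
from h import r; print(r.get_state()['wrist_torque'])"
```

```text
time: 4.1
ee_pos: [0.6123, -0.134, 0.2718]
tcp_rot: [0.002, 0.388, 0.922, -0.0]
force: [1.1, -2.8, 5.5]
opening: 0.0124
finger_force: 32.9
[-0.51812424 -0.21815723  0.06307004]
```

```bash
python3 -m jog '[{"travel":[0,0,0],"rot":[0,0,5],"claw":1},{"travel":[0,0,0],"rot":[0,0,9],"claw":1},{"travel":[0,0,0],"rot":[0,0,12],"claw":1},{"travel":[0,0,0],"rot":[0,0,14],"claw":1},{"travel":[0,0,0],"rot":[0,0,14],"claw":1}]'; python3 -c "
from h import r; print(r.get_state()['wrist_torque'])"
```

```text
time: 4.72
ee_pos: [0.6123, -0.1342, 0.2719]
tcp_rot: [0.002, 0.496, 0.869, -0.0]
force: [1.9, -4.4, 5.2]
opening: 0.0123
finger_force: 59.6
[-0.67990708 -0.26172833  1.37062173]
```

```bash
python3 -m jog '[{"travel":[0,0,0],"rot":[0,0,0],"claw":0},{"travel":[0,0,0],"rot":[0,0,0],"claw":0},{"travel":[0,0,0],"rot":[0,0,0],"claw":0},{"travel":[0,0,-6],"rot":[0,0,0],"claw":0},{"travel":[0,0,-11],"rot":[0,0,0],"claw":0},{"travel":[0,0,-11],"rot":[0,0,0],"claw":0}]'; python3 plan.py .577 .230 .17 -63
```

```text
time: 5.48
ee_pos: [0.6126, -0.1334, 0.3844]
tcp_rot: [0.004, 0.496, 0.868, 0.001]
force: [0.6, -0.2, -0.3]
opening: 0.0854
finger_force: 0.0
travel cm [33.23 15.25 21.36] rot [ 0.5 -0.  93.5]
```

```bash
python3 -m jog '[{"travel":[33.2,15.2,4],"rot":[0,0,93.5],"claw":0},{"travel":[33.2,15.2,4],"rot":[0,0,93.5],"claw":0},{"travel":[33.2,15.2,4],"rot":[0,0,93.5],"claw":0},{"travel":[33.2,15.2,8],"rot":[0,0,93.5],"claw":0},{"travel":[33.2,15.2,12],"rot":[0,0,93.5],"claw":0},{"travel":[33.2,15.2,15],"rot":[0,0,93.5],"claw":0},{"travel":[33.2,15.2,15],"rot":[0,0,93.5],"claw":0},{"travel":[33.2,15.2,15],"rot":[0,0,93.5],"claw":0}]'
python3 - <<'E'
from meas import *
im,d,P,c=cloud("top"); np.save("top1.npy",P); cv2.imwrite("top1_raw.png",im[...,::-1])
cv2.imwrite("pics/k1.png",cv2.resize(im[100:250,120:380,::-1],(780,450)))
im,d,S,c=cloud("scene")
for B in (P.reshape(-1,3),S.reshape(-1,3)):
    q=box(B,(.6117,-.136),.035,.285,.31); print(len(q),pca(q),q.mean(0))
E
python3 plan.py .575 .2295 .17 -63.3
```

```text
time: 6.48
ee_pos: [0.5703, 0.2316, 0.225]
tcp_rot: [-0.0, 0.95, 0.312, -0.004]
force: [0.5, 0.5, 0.1]
opening: 0.0853
finger_force: 0.0
126 (array([ 610.5, -134.4]), array([13. , 45.4]), 35.6) [ 0.60933192 -0.13434779  0.29885486]
80 (array([ 612.8, -136.2]), array([14.2, 47.7]), 31.9) [ 0.61567207 -0.1400752   0.29717549]
travel cm [0.19 0.25 5.77] rot [-0.   0.2  9.8]
```

View pics/k1.png

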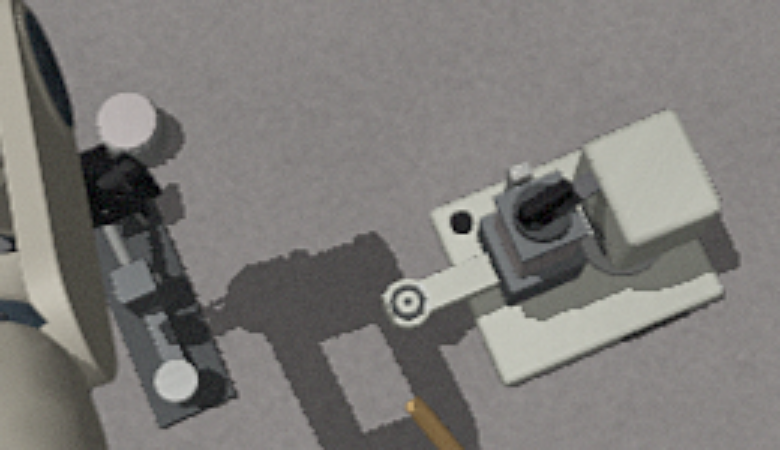

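The knob's bar now lies at about -54 deg, which is at its stop, and the catch post is clear of the tab. The ring is at crop (407,301) and the saddle at (177,381). The jack and tin have not moved.

```bash
python3 -m jog '[{"travel":[0.2,0.3,2],"rot":[0,0,9.8],"claw":0},{"travel":[0.2,0.3,2],"rot":[0,0,9.8],"claw":0},{"travel":[0.2,0.3,2],"rot":[0,0,9.8],"claw":0},{"travel":[0.2,0.3,2],"rot":[0,0,9.8],"claw":0}]'; python3 plan.py .575 .2295 .05 -63.3
python3 - <<'E'
from h import *
c=viewer.camera_info("top");K=np.array(c["K"]);T=np.array(c["T"])
g=cv2.cvtColor(cv2.imread("top0.png") if 0 else cv2.imread("top1_raw.png"),cv2.COLOR_BGR2GRAY)
def proj(u,v,z):
    d=T[:3,:3]@np.array([(u-K[0,2])/K[0,0],-(v-K[1,2])/K[1,1],-1]); return T[:3,3]+d*(z-T[2,3])/d[2]
# ring: dark pixels on bright boss
w=g[193:208,248:264].astype(float); print(w.astype(int))
print("ring",proj(255.4+0,200.1,.119))
b=cv2.imread("top1_raw.png",0)[218:236,168:190]; m=b>150; v,u=np.nonzero(m); print("saddle",u.mean()+168,v.mean()+218,proj(u.mean()+168,v.mean()+218,.07))
E
```

```text
time: 7.08
ee_pos: [0.5771, 0.2289, 0.2106]
tcp_rot: [-0.0, 0.973, 0.232, 0.001]
force: [-0.5, 1.1, -0.6]
opening: 0.0856
finger_force: 0.0
travel cm [-0.18 -0.15 16.06] rot [ 0.  -0.1  0.2]
[[ 76  75  70  50  93 148 184 205 202 192 169 159 180 193 191 195]
 [ 75  62  94 167 207 204 200 187 183 195 208 205 201 196 193 190]
 [ 65 124 191 210 200 150 105  95  94 108 124 173 212 200 190 192]
 [ 75 154 203 169 102  75  52  71  81  56  60 114 188 206 195 192]
 [139 206 191  99  57  97 166 203 202 184 114  65 119 183 200 196]
 [201 207 163  57 117 186 209 214 212 208 186 115  67 158 211 197]
 [176 201 131  75 160 209 191 126 129 180 200 147  54  94 167 198]
 [166 183  83 101 178 203 157  53  67 158 208 181  53 120 188 199]
 [129 141 125  83 170 213 183 114 127 182 203 164  50 150 207 197]
 [106 133 133  67 122 189 206 196 198 206 193 106  64 158 213 206]
 [ 98 152 156  47  77 144 202 214 208 179 144  63  76 159 202 165]
 [ 85 118 129  99  55  81 113 120 114  97  84  70  84 161 192 101]
 [ 81  92 121 140 141  66  58  59  70  54  51 142 203 191 143  65]
 [ 76  87 106 166 213 194 139  82  57 137 201 203 200 147  77  71]
 [ 78  69  91 128 181 217 207 205 203 208 216 199 139  84  69  74]]
ring [ 0.55947044 -0.0256232   0.119     ]
saddle 178.16233766233768 226.37012987012986 [0.48397754 0.18709251 0.07      ]
```

```bash
python3 -m jog '[{"travel":[-0.1,-0.1,5],"rot":[0,0,0],"claw":0},{"travel":[-0.1,-0.1,10],"rot":[0,0,0],"claw":0},{"travel":[-0.1,-0.1,13],"rot":[0,0,0],"claw":0},{"travel":[-0.1,-0.1,16],"rot":[0,0,0],"claw":0},{"travel":[-0.1,-0.1,16],"rot":[0,0,0],"claw":0.2}]' 60
python3 -m jog '[{"travel":[0,0,0],"rot":[0,0,0],"claw":0.4},{"travel":[0,0,0],"rot":[0,0,0],"claw":0.6},{"travel":[0,0,0],"rot":[0,0,0],"claw":1},{"travel":[0,0,0],"rot":[0,0,0],"claw":1},{"travel":[0,0,0],"rot":[0,0,0],"claw":1}]' 60
```

```text
time: 7.7
ee_pos: [0.5741, 0.2288, 0.0482]
tcp_rot: [0.0, 0.973, 0.232, -0.002]
force: [0.5, 1.1, -0.1]
opening: 0.0696
finger_force: 0.0
time: 8.32
ee_pos: [0.5765, 0.2301, 0.0518]
tcp_rot: [-0.0, 0.973, 0.231, 0.001]
force: [-2.2, 2.7, 6.8]
opening: 0.0353
finger_force: 61.0
```

```bash
python3 -m jog '[{"travel":[0,0,-2],"rot":[0,0,0],"claw":1},{"travel":[0,0,-4],"rot":[0,0,0],"claw":1},{"travel":[0,0,-4],"rot":[0,0,-8],"claw":1},{"travel":[0,0,-4],"rot":[0,0,-16],"claw":1},{"travel":[0,0,-4],"rot":[0,0,-24],"claw":1},{"travel":[0,0,-4],"rot":[0,0,-32],"claw":1},{"travel":[0,0,-4],"rot":[0,0,-40],"claw":1},{"travel":[0,0,-4],"rot":[0,0,-48],"claw":1}]'; python3 plan.py .572 .200 .0918 -3.3
```

```text
time: 9.32
ee_pos: [0.5757, 0.2293, 0.0911]
tcp_rot: [0.0, 0.793, 0.609, 0.0]
force: [0.2, 0.2, -7.1]
opening: 0.0353
finger_force: 61.5
travel cm [-2.92  0.41 -0.07] rot [  0.   -0.  -11.7]
```

```bash
python3 -m jog '[{"travel":[-1.5,0.2,0],"rot":[0,0,-6],"claw":1},{"travel":[-2.9,0.4,0],"rot":[0,0,-11.7],"claw":1},{"travel":[-2.9,0.4,0],"rot":[0,0,-11.7],"claw":1},{"travel":[-2.9,0.4,0],"rot":[0,0,-11.7],"claw":1}]'
cat > sad.py <<'E'
from meas import *
s=r.get_state(); im,d,P,c=cloud("top"); i2,_,S,_=cloud("scene")
cv2.imwrite("cur.png",im[...,::-1]); cv2.imwrite("curs.png",i2[...,::-1]); np.save("cur.npy",P)
import sys
z=float(sys.argv[1]); ex=s["ee_pos"][:2]+np.array(eval(sys.argv[2]))
for n,B in(("top",P.reshape(-1,3)),("scene",S.reshape(-1,3))):
    q=box(B,ex,.032,z-.008,z+.012)
    print(n,len(q),np.round(np.median(q[:,2]),4),pca(q),"circle",np.round(cv2.minEnclosingCircle(q[:,:2].astype(np.float32)),4) if 0 else np.round(cv2.minEnclosingCircle(q[:,:2].astype(np.float32))[0],4))
print(s["ee_pos"])
E
python3 sad.py .11 '(-.006,-.1)'
```

```text
time: 9.82
ee_pos: [0.5721, 0.2006, 0.0906]
tcp_rot: [0.0, 0.73, 0.684, 0.001]
force: [-0.2, 0.6, -6.2]
opening: 0.0351
finger_force: 61.5
top 168 0.1093 (array([565.1,  98.9]), array([39.4, 37. ]), 49.5) circle [0.5646 0.0994]
scene 84 0.1084 (array([566.4,  96.5]), array([34.7, 41.3]), 43.9) circle [0.568  0.0982]
[0.57206643 0.20064833 0.09059472]
```

```bash
python3 plan.py .5665 .0757 .0576 -3.3; python3 -m jog '[{"travel":[0,0,1.7],"rot":[0,0,0],"claw":1},{"travel":[0,0,3.3],"rot":[0,0,0],"claw":1},{"travel":[0,0,3.3],"rot":[0,0,0],"claw":1}]';  python3 plan.py .5664 .0757 .0576 -3.3
```

```text
travel cm [-12.52   0.25   3.26] rot [ 0.  -0.  -0.3]
time: 10.3
ee_pos: [0.5699, 0.1998, 0.0543]
tcp_rot: [-0.001, 0.729, 0.685, -0.002]
force: [-0.1, 0.3, -6.2]
opening: 0.0349
finger_force: 61.6
travel cm [-12.41   0.42  -0.31] rot [-0.2  0.1 -0.3]
```

```bash
python3 -m jog '[{"travel":[-2,0,0],"rot":[0,0,0],"claw":1},{"travel":[-5,0.1,0],"rot":[0,0,0],"claw":1},{"travel":[-8,0.2,0],"rot":[0,0,0],"claw":1},{"travel":[-10.5,0.25,0],"rot":[0,0,0],"claw":1},{"travel":[-12,0.25,0],"rot":[0,0,0],"claw":1},{"travel":[-12.5,0.25,0],"rot":[0,0,0],"claw":1},{"travel":[-12.5,0.25,0],"rot":[0,0,0],"claw":1},{"travel":[-12.5,0.25,0],"rot":[0,0,0],"claw":1}]';  python3 plan.py .5665 .0757 .0576 -3.3
```

```text
time: 11.3
ee_pos: [0.5665, 0.0761, 0.0568]
tcp_rot: [-0.0, 0.729, 0.685, 0.0]
force: [0.1, 0.4, -6.5]
opening: 0.0352
finger_force: 61.7
travel cm [-0.04  0.   -0.08] rot [ 0.  -0.  -0.2]
```

Now at the target. Lower about 5.5 mm to touch down, then release.

```bash
python3 -m jog '[{"travel":[0,0,0.3],"rot":[0,0,0],"claw":1},{"travel":[0,0,0.5],"rot":[0,0,0],"claw":1},{"travel":[0,0,0.55],"rot":[0,0,0],"claw":1},{"travel":[0,0,0.55],"rot":[0,0,0],"claw":1}]'
```

```text
time: 11.8
ee_pos: [0.5663, 0.0758, 0.0518]
tcp_rot: [-0.0, 0.729, 0.685, 0.0]
force: [-4.0, 2.0, 5.9]
opening: 0.0355
finger_force: 63.2
```

```bash
python3 -m jog '[{"travel":[0,0,-0.05],"rot":[0,0,0],"claw":0},{"travel":[0,0,-0.05],"rot":[0,0,0],"claw":0},{"travel":[0,0,-0.05],"rot":[0,0,0],"claw":0},{"travel":[0,0,-4],"rot":[0,0,0],"claw":0},{"travel":[0,0,-9],"rot":[0,0,0],"claw":0},{"travel":[0,0,-15],"rot":[0,0,0],"claw":0},{"travel":[5,0,-18],"rot":[0,0,0],"claw":0.5},{"travel":[10,0,-18],"rot":[0,0,0],"claw":1}]'
python3 - <<'E'
from meas import *
im,d,P,c=cloud("top"); i2,_,S,_=cloud("scene")
cv2.imwrite("pics/p2.png",cv2.resize(im[80:290,110:380,::-1],(770,600)))
cv2.imwrite("pics/s2.png",cv2.resize(i2[150:310,180:390,::-1],(787,600)))
for n,B in(("top",P.reshape(-1,3)),("scene",S.reshape(-1,3))):
    for nm,c,rad,a,b in(("tower",(.566,.0757),.03,.08,.092),("plate",(.566,.0757),.16,.006,.0135),("paddle",(.57,.17),.05,.1,.15)):
        q=box(B,c,rad,a,b); print(n,nm,len(q),pca(q) if len(q)>4 else '')
E
```

```text
time: 12.8
ee_pos: [0.5746, 0.1764, 0.2349]
tcp_rot: [0.001, 0.729, 0.684, 0.003]
force: [0.5, 0.6, -0.9]
opening: 0.0516
finger_force: 0.0
top tower 175 (array([565.8,  81. ]), array([48.2, 36.8]), 89.6)
top plate 1174 (array([574.2,  58.3]), array([308.6, 269. ]), 10.4)
top paddle 268 (array([574.3, 162.1]), array([60.7, 52.3]), 39.2)
scene tower 98 (array([566.4,  79.9]), array([50.3, 38.2]), 83.9)
scene plate 650 (array([590.1, 103.9]), array([192.5, 270.6]), 35.1)
scene paddle 232 (array([571.6, 155. ]), array([67.8, 62.5]), 87.8)
```

View pics/p2.png

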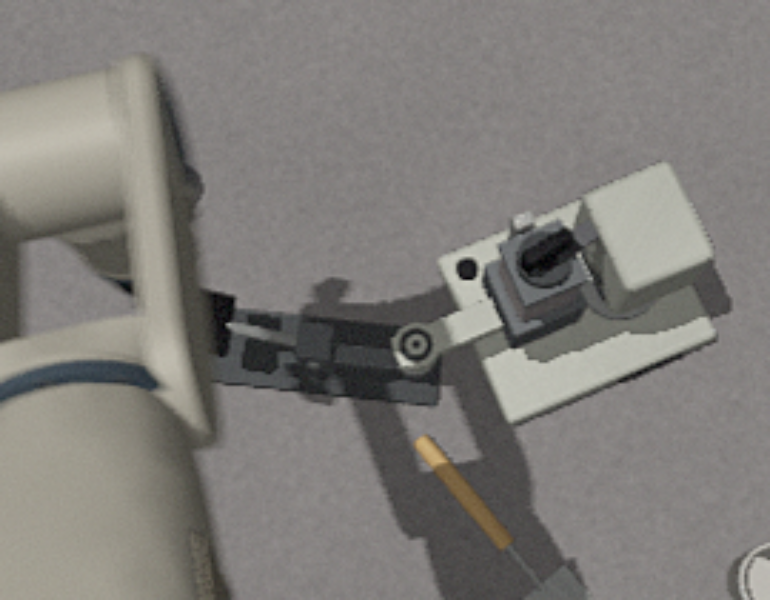

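View pics/s2.png

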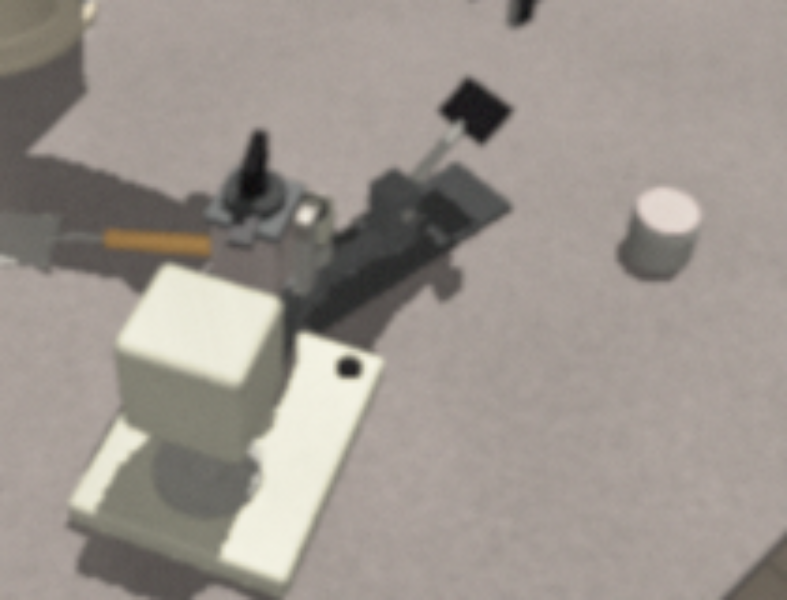

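The jack stands flat with its plate under the boss, and the ring is at (416,345) in the top crop. The spatula, tin and beaker are undisturbed, and the paddle is up and free.

```bash
python3 -m jog '[{"travel":[0,0,0],"rot":[0,0,0],"claw":1},{"travel":[0,0,0],"rot":[0,0,0],"claw":1},{"travel":[0,0,0],"rot":[0,0,0],"claw":1}]' 60;  python3 plan.py .5718 .1706 .135 -3.3
```

```text
time: 13.28
ee_pos: [0.5725, 0.1742, 0.2311]
tcp_rot: [-0.0, 0.729, 0.684, -0.0]
force: [0.1, 0.6, -0.1]
opening: 0.0002
finger_force: 0.0
travel cm [-0.36 -0.05  9.61] rot [-0.   0.  -0.3]
```

```bash
python3 -m jog '[{"travel":[-0.3,0,4],"rot":[0,0,0],"claw":1},{"travel":[-0.3,0,7.5],"rot":[0,0,0],"claw":1},{"travel":[-0.3,0,9],"rot":[0,0,0],"claw":1},{"travel":[-0.3,0,9.6],"rot":[0,0,0],"claw":1},{"travel":[-0.3,0,9.6],"rot":[0,0,0],"claw":1},{"travel":[-0.3,0,9.6],"rot":[0,0,0],"claw":1}]';  python3 plan.py .5728 .1800 .1114 -3.3
```

```text
time: 14.02
ee_pos: [0.5732, 0.1724, 0.1364]
tcp_rot: [0.0, 0.729, 0.685, 0.001]
force: [0.4, -0.4, -0.2]
opening: -0.0004
finger_force: 0.0
travel cm [ 0.75 -0.09  2.5 ] rot [ 0.1 -0.  -0.3]
```

```bash
python3 -m jog '[{"travel":[0.1,0,1],"rot":[0,0,0],"claw":1},{"travel":[0.4,0,1.7],"rot":[0,0,0],"claw":1},{"travel":[0.75,0,2.4],"rot":[0,0,0],"claw":1},{"travel":[1.1,0,3.1],"rot":[0,0,0],"claw":1},{"travel":[1.35,0,3.9],"rot":[0,0,0],"claw":1},{"travel":[1.35,0,3.9],"rot":[0,0,0],"claw":1}]'
```

```text
time: 14.78
ee_pos: [0.5733, 0.1858, 0.0958]
tcp_rot: [-0.0, 0.729, 0.685, -0.0]
force: [0.1, -1.9, 4.4]
opening: -0.0006
finger_force: 2.6
```

```bash
python3 -m jog '[{"travel":[0.2,0,0.7],"rot":[0,0,0],"claw":1},{"travel":[0.35,0,1.4],"rot":[0,0,0],"claw":1},{"travel":[0.45,0,2.1],"rot":[0,0,0],"claw":1},{"travel":[0.5,0,2.7],"rot":[0,0,0],"claw":1},{"travel":[0.5,0,2.7],"rot":[0,0,0],"claw":1}]'
python3 - <<'E'
from meas import *
im,d,P,c=cloud("top"); i2,_,S,_=cloud("scene")
cv2.imwrite("pics/s3.png",cv2.resize(i2[150:310,180:390,::-1],(787,600)))
for B in (P.reshape(-1,3),S.reshape(-1,3)):
    q=box(B,(.5595,-.026),.02,.1,.2); print("boss z",len(q),np.median(q[:,2]))
    q=box(B,(.648,-.21),.04,.2,.32); print("head z",len(q),np.median(q[:,2]))
print(r.get_state()["force"],r.get_state()["ee_pos"])
E
```

```text
time: 15.4
ee_pos: [0.5736, 0.1907, 0.0694]
tcp_rot: [-0.0, 0.729, 0.685, 0.0]
force: [-0.3, -1.0, 6.5]
opening: -0.0
finger_force: 2.8
boss z 170 0.14065228292984722
head z 783 0.24394906479887069
boss z 58 0.13922964432540236
head z 432 0.2438500306210969
[-0.3147852  -1.39749849  5.09424395] [0.573652   0.19066908 0.06966035]
```

View pics/s3.png

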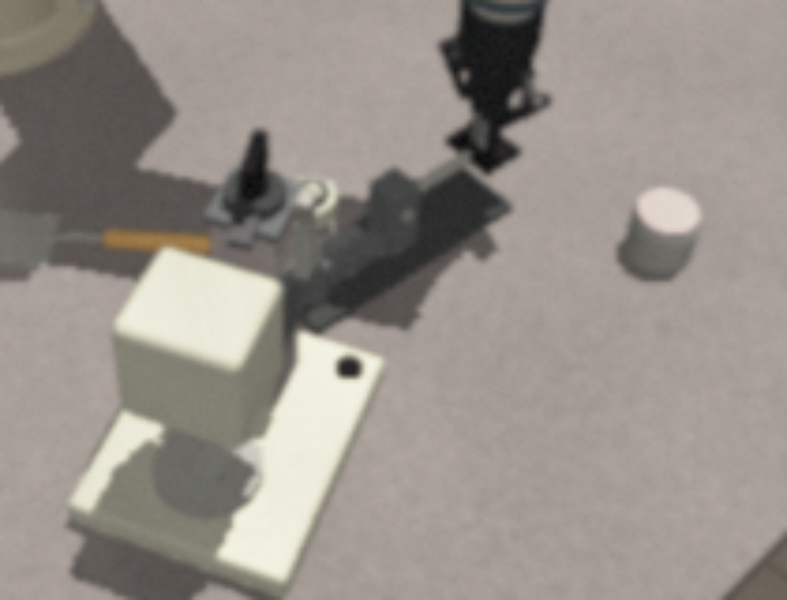

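The head is up about 19 mm and the jack hasn't moved (fingers on the paddle at about (485,140)). Next I push to the stop.

```bash
python3 -m jog '[{"travel":[0.05,0,0.4],"rot":[0,0,0],"claw":1},{"travel":[0.05,0,0.8],"rot":[0,0,0],"claw":1},{"travel":[0.05,0,1.1],"rot":[0,0,0],"claw":1},{"travel":[0.05,0,1.3],"rot":[0,0,0],"claw":1},{"travel":[0.05,0,1.3],"rot":[0,0,0],"claw":1}]'
```

```text
time: 16.12
ee_pos: [0.5737, 0.1911, 0.0575]
tcp_rot: [0.0, 0.729, 0.685, 0.0]
force: [-3.5, -2.2, 15.3]
opening: 0.0001
finger_force: 7.2
```

```bash
python3 -m jog '[{"travel":[0,0,0.1],"rot":[0,0,0],"claw":1},{"travel":[0,0,0.1],"rot":[0,0,0],"claw":1},{"travel":[0,0,0.1],"rot":[0,0,0],"claw":1},{"travel":[0,0,0.1],"rot":[0,0,0],"claw":1}]'
python3 - <<'E'
from meas import *
im,d,P,c=cloud("top"); i2,_,S,_=cloud("scene")
cv2.imwrite("pics/p4.png",cv2.resize(im[80:290,110:380,::-1],(770,600)))
for B in (P.reshape(-1,3),S.reshape(-1,3)):
    q=box(B,(.5595,-.026),.02,.1,.2); print("boss z",len(q),np.median(q[:,2]))
    q=box(B,(.648,-.21),.04,.2,.32); print("head z",len(q),np.median(q[:,2]))
    q=box(B,(.566,.0757),.022,.08,.092); print("tower",pca(q))
print(r.get_state()["force"],r.get_state()["ee_pos"])
E
```

```text
time: 16.62
ee_pos: [0.5738, 0.1911, 0.0571]
tcp_rot: [0.0, 0.729, 0.685, 0.0]
force: [-3.7, -3.6, 19.2]
opening: -0.0003
finger_force: 9.5
boss z 174 0.14734061025956924
head z 803 0.25042624705802363
tower (array([565.1,  73.9]), array([32.7, 36.3]), 85.1)
boss z 64 0.14664194077324078
head z 440 0.2507684252554715
tower (array([566.1,  71.6]), array([33.2, 37.7]), 85.2)
[-5.29364154 -3.21743224 19.17765966] [0.57378773 0.19108723 0.05709154]
```

View pics/p4.png

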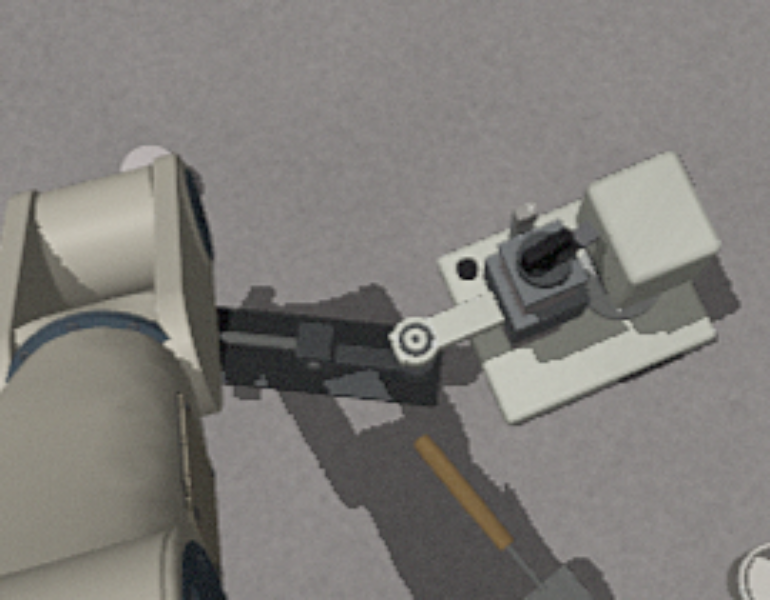

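The head has risen about 25.5 mm, which is the full stroke. The knob is still free, the jack is in place, and the fingers hold the handle at its stop with 19 N.

```bash
python3 -c "
from rig import workorder; print(workorder.close_job())"
```

```text
the job is handed in; nothing more can be done
None
```

The job is handed in: the clamp knob is turned to its stop, the jack is flat with its saddle under the lift pad, and the fingers are holding the handle fully down with the head raised about 25 mm.

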